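Seal the sutra capsule

ROBOT

A 6-joint arm with a two-finger parallel gripper is mounted at the origin on the work surface. World frame = base frame: x ahead of the robot, y to its left, z up, the work surface at z = 0. Lengths are in m, angles in degrees, forces in N, time in s.
With the tool pointing down it reaches from about 0.35 to 0.875 m from the base axis. Payload 4.2 kg.
Tool frame: the origin (TCP) lies at the very end of the fingers, on their centre line; the grasp point (between the pads) lies 19 mm behind it (r.grip_point_offset is the distance from the TCP to the grasp point, in m); z points along the fingers, y is the line along which they close (so a half turn about z gives the same grasp; the last joint's range is limited). The gripper opens to 87 mm and grips with 3 to 60 N. Pads are 19 mm wide; open, the fingers measure 117 mm over their backs; the gripper's body (75 mm by 190 mm) begins 51 mm behind the grasp point.
Start: joints at [-51.417, 22.042, 0.453, 0, -68.411, -14.817], TCP at [0.252, -0.572, 0.223] pointing down, gripper open.
Joint ranges: [-179.83, 179.83], [-69.29, 118.12], [-61.27, 80.66], [-181.25, 117.63], [-171.15, -9.14], [-177.46, 177.46]. Speed limits (degrees/s): [159.86, 159.86, 180, 180, 180, 180].

INTERFACE

Orientations are given as a 3x3 rotation matrix whose columns are the frame's x, y, z axes.
In Python, from station import r, cams gives the robot as it stands. The module is installed in compiled form; this text tells all that it offers.
- The arm moves only by the shell command python3 -m handwheel 'ROWS'. ROWS is JSON, a list that holds one entry, the list of rows, each a list of 7 numbers: the turn, a rotation vector about the tool's x, y, z in units of 6 degrees (1.0 is 6 degrees), then the shift along the tool's x, y, z in m, then the finger opening in m, from 0 to 0.087. In form: [[[ax, ay, az, x, y, z, jaw], ...]]. A call has 1 to 12 rows; each row shifts and turns the commanded pose from where the row before left it, along the tool's axes as they then stand; what a row does not reach is not made up. A row lasts 1/10 s, in which the tool goes at most 50 mm and 8.59 degrees, less where a joint would pass 70% of its speed; a pose out of reach is approached as far as the arm can. A call with a gripper value outside its range is refused whole. The fingers move at their own pace and stop on an object; the grip force is fixed at half the most. Time passes only in rows, so rows that do not move let the fingers close. It gives the time, the measured TCP pose, the force, the opening and the grip force at its end, in the units of the state.
- r.sense(): the state, without advancing time (a new reading comes with each control period).
- cams.capture(name): name is "side" or "top"; returns the picture (400x640x3 uint8, red, green, blue); there is no depth.
- cams.get_calibration(name): a dict with "camera_matrix" (3x3 intrinsics, pixels), "k1" (the pictures are not rectified: a ray, as slopes to the right and down, at radius r is drawn at 1 + k1 r^2 times it, then the intrinsics apply), "rvec" (rotation vector, rad) and "tvec" (3), from world to camera coordinates, as OpenCV has them. Camera axes: x right, y down, z forward; pixel columns grow to the right and rows downward; lengths in m; the calibration is good to about 2 mm. A picture is of the moment at which its call begins. get_calibration takes no time and is no camera call.
- r.finish_job(): hands the job in; it is judged then, once.
The state is a dict: "time_s": time; "joints": joint angles; "joint_velocities": joint speeds; "effort": joint torques, N m; "tcp_pos": TCP position; "ee_rot": TCP orientation; "wrist_force": force on the tool from outside, world axes, zero at the start; "moment": the same for the moment, N m; "gripper_width": opening from 0.0 (shut) to 1.0 (fully open); "gripper_force": force on a finger pad.
Only numpy, scipy, OpenCV 4.12 (cv2) and the standard library are available. Lean on these libraries where they do the work, as an engineer would, in place of code of your own. Each camera call takes 0.05 s, during which the arm holds its last target. There are 200 camera calls.

TASK

The lid of the bronze sutra capsule lies on its gasket with its four lever nuts loose: clamp it down evenly. Going crisscross (one nut, then the one opposite, then the other pair), turn each lever clockwise until it bites and then a small part-turn further, about a centimetre or so at the knob; then go round crisscross again and bring each up firmly to its stop, without straining any lever (at most 25 N). Leave the bell, the cups and the fish block alone.

Things in the scene. Friction and masses are not known exactly. Their poses are not given: they have to be found in the camera images.
- capsule: round bronze capsule, 200 mm across, 86 mm to the top of its steel lid, standing fixed; origin at the centre of its underside, z up. Four lever nuts a, b, c, d stand on the lid 66 mm from its centre, in this order counter-clockwise seen from above: a at capsule +x, b at +y, c at -x, d at -y. So a is opposite c, and b is opposite d.
- hub_a (a point): top centre of the hub (26 mm across) of lever nut a, on its vertical turning axis, 120 mm above the shelf; opposite nut: c. Clockwise from above tightens. It swings freely (under 1 N at the knob) for 6 to 29 mm of knob travel, then bites. Where it bites differs from nut to nut by up to 25 mm of knob travel and cannot be seen. Levers keep within 1.1 rad of straight outwards.
- hub_b (a point): top centre of the hub (26 mm across) of lever nut b, on its vertical turning axis, 120 mm above the shelf; opposite nut: d. Clockwise from above tightens. It swings freely (under 1 N at the knob) for 6 to 29 mm of knob travel, then bites. Where it bites differs from nut to nut by up to 25 mm of knob travel and cannot be seen. Levers keep within 1.1 rad of straight outwards.
- hub_c (a point): top centre of the hub (26 mm across) of lever nut c, on its vertical turning axis, 120 mm above the shelf; opposite nut: a. Clockwise from above tightens. It swings freely (under 1 N at the knob) for 6 to 29 mm of knob travel, then bites. Where it bites differs from nut to nut by up to 25 mm of knob travel and cannot be seen. Levers keep within 1.1 rad of straight outwards.
- hub_d (a point): top centre of the hub (26 mm across) of lever nut d, on its vertical turning axis, 120 mm above the shelf; opposite nut: b. Clockwise from above tightens. It swings freely (under 1 N at the knob) for 6 to 29 mm of knob travel, then bites. Where it bites differs from nut to nut by up to 25 mm of knob travel and cannot be seen. Levers keep within 1.1 rad of straight outwards.
- knob_a (a point): middle (128 mm above the shelf) of the upright round teak knob, 18 mm across, at the end of lever a, 50 mm from the hub axis. The knob stands free from 112 mm (top of its 9 mm wide bar) to 146 mm. Pushing it level turns the lever. More than 25 N on the lever strains it; a squeeze counts too (both fingers added). A released lever stays, but for the 1 to 4 mm of springy wind-up.
- knob_b (a point): middle (128 mm above the shelf) of the upright round teak knob, 18 mm across, at the end of lever b, 50 mm from the hub axis. The knob stands free from 112 mm (top of its 9 mm wide bar) to 146 mm. Pushing it level turns the lever. More than 25 N on the lever strains it; a squeeze counts too (both fingers added). A released lever stays, but for the 1 to 4 mm of springy wind-up.
- knob_c (a point): middle (128 mm above the shelf) of the upright round teak knob, 18 mm across, at the end of lever c, 50 mm from the hub axis. The knob stands free from 112 mm (top of its 9 mm wide bar) to 146 mm. Pushing it level turns the lever. More than 25 N on the lever strains it; a squeeze counts too (both fingers added). A released lever stays, but for the 1 to 4 mm of springy wind-up.
- knob_d (a point): middle (128 mm above the shelf) of the upright round teak knob, 18 mm across, at the end of lever d, 50 mm from the hub axis. The knob stands free from 112 mm (top of its 9 mm wide bar) to 146 mm. Pushing it level turns the lever. More than 25 N on the lever strains it; a squeeze counts too (both fingers added). A released lever stays, but for the 1 to 4 mm of springy wind-up.
- draw_a (a joint): how far the collar under lever a has squeezed the gasket, m: 0 until the bite, then 0.02 mm per mm of knob travel, 0.0007 at the stop: hardly more than the error of a reading. At the bite the push needed at the knob jumps to 6.5 N (within 1 or 2 mm of springy wind-up), rises to about 8.5 N over 35 mm of travel, then meets a stiff, slightly springy stop (5 N more per mm)
- draw_b (a joint): how far the collar under lever b has squeezed the gasket, m: 0 until the bite, then 0.02 mm per mm of knob travel, 0.0007 at the stop: hardly more than the error of a reading. At the bite the push needed at the knob jumps to 6.5 N (within 1 or 2 mm of springy wind-up), rises to about 8.5 N over 35 mm of travel, then meets a stiff, slightly springy stop (5 N more per mm)
- draw_c (a joint): how far the collar under lever c has squeezed the gasket, m: 0 until the bite, then 0.02 mm per mm of knob travel, 0.0007 at the stop: hardly more than the error of a reading. At the bite the push needed at the knob jumps to 6.5 N (within 1 or 2 mm of springy wind-up), rises to about 8.5 N over 35 mm of travel, then meets a stiff, slightly springy stop (5 N more per mm)
- draw_d (a joint): how far the collar under lever d has squeezed the gasket, m: 0 until the bite, then 0.02 mm per mm of knob travel, 0.0007 at the stop: hardly more than the error of a reading. At the bite the push needed at the knob jumps to 6.5 N (within 1 or 2 mm of springy wind-up), rises to about 8.5 N over 35 mm of travel, then meets a stiff, slightly springy stop (5 N more per mm)
- bell_mid (a point): middle (56 mm up) of a small brass hand bell with teak handle, 68 mm across, 112 mm tall, standing; leave alone
- cup_1_mid (a point): middle (22 mm up) of a white porcelain cup, 68 mm across, 45 mm tall; leave alone
- cup_2_mid (a point): middle (22 mm up) of a white porcelain cup, 68 mm across, 45 mm tall; leave alone
- fish_mid (a point): middle (31 mm up) of a rosewood fish block, 110 mm long, 62 mm tall; leave alone
Things that resemble listed ones, but are neither listed nor needed, are in the scene too. There is more than one size of the capsule; the one meant has the size given above.

How it is judged (in metres and radians):
On the way, in this order (a step that is already met when the one before it is completed fails the run):
1. first pass done: all four nuts have bitten (collar drawn at least 0.08 mm) and none is drawn more than 0.50 mm (value of joint draw_a between 8e-05 and 0.0005 m and value of joint draw_b between 8e-05 and 0.0005 m and value of joint draw_c between 8e-05 and 0.0005 m and value of joint draw_d between 8e-05 and 0.0005 m), for 0.1 s.
2. last pass done: all four nuts are brought up to the stop (collar drawn at least 0.60 of 0.70 mm) (value of joint each of draw_a, draw_b, draw_c, draw_d above 0.0006 m), for 0.2 s.
At the end, for the whole second after the job is handed in: All four collars are drawn down at least 0.60 mm of their 0.70 mm, and the bell, both cups and the fish block stand within 15 mm of where they were (all of step 2 and distance of each of bell_mid, cup_1_mid, cup_2_mid, fish_mid from where it was at the start of the episode below 0.015 m); the robot touches nothing.
It fails at once if two neighbouring nuts have bitten while the two across from them are both still loose (not crisscross) ((value of joint each of draw_a, draw_b above 8e-05 m and value of joint each of draw_c, draw_d below 4e-05 m) or (value of joint each of draw_b, draw_c above 8e-05 m and value of joint each of draw_d, draw_a below 4e-05 m) or (value of joint each of draw_c, draw_d above 8e-05 m and value of joint each of draw_a, draw_b below 4e-05 m) or (value of joint each of draw_d, draw_a above 8e-05 m and value of joint each of draw_b, draw_c below 4e-05 m)).
It fails at once if in the last pass, two neighbouring nuts are right down while the two across from them are both not (not crisscross) ((value of joint each of draw_a, draw_b above 0.0006 m and value of joint each of draw_c, draw_d below 0.0005 m) or (value of joint each of draw_b, draw_c above 0.0006 m and value of joint each of draw_d, draw_a below 0.0005 m) or (value of joint each of draw_c, draw_d above 0.0006 m and value of joint each of draw_a, draw_b below 0.0005 m) or (value of joint each of draw_d, draw_a above 0.0006 m and value of joint each of draw_b, draw_c below 0.0005 m)).
It fails at once if a nut is drawn down more than 0.50 mm while another has not yet bitten (under 0.08 mm) (value of joint any of draw_a, draw_b, draw_c, draw_d above 0.0005 m and value of joint any of draw_a, draw_b, draw_c, draw_d below 8e-05 m).
It fails at once if a lever is strained with more than 25 N (contact force between anything else and lever_a above 25 N or contact force between anything else and lever_b above 25 N or contact force between anything else and lever_c above 25 N or contact force between anything else and lever_d above 25 N).
It fails at once if a bystander is shifted more than 15 mm or tipped (distance of any of bell_mid, cup_1_mid, cup_2_mid, fish_mid from where it was at the start of the episode above 0.015 m or angle between any of bell_mid, cup_1_mid, cup_2_mid, fish_mid's own z axis and vertical above 0.3 rad).
It also fails if it takes over 72 s, if anything falls off the work surface, if the arm or the gripper's body presses on something with over 40 N, if the wrist force passes 120 N, or if a joint passes its speed limit or range.

## Working session

There is one attempt and no reset: what is moved stays moved. The work goes in short steps, Python scripts to look and compute and a shell command to move; the robot and the scene stay as the last step left them, time stands still between calls to the robot, and variables do not carry over. Pictures are saved under pics/ and viewed, at most 10 in all, crops included, and the job is handed in when it is done.

```bash
mkdir -p pics; python3 - <<'E'
from station import r,cams
import cv2,numpy as np
for n in("top","side"):
    im=cams.capture(n); cv2.imwrite(f"pics/{n}0.png",im[:,:,::-1]); c=cams.get_calibration(n)
    R=cv2.Rodrigues(np.array(c["rvec"],float))[0]; print(n,c["camera_matrix"],c["k1"],-R.T@np.array(c["tvec"]).ravel(),R.round(3).tolist())
s=r.sense();print(s["time_s"],s["tcp_pos"],np.round(s["ee_rot"],3).tolist(),s["wrist_force"],s["gripper_width"])
E
```

```text
top [[386.74027208   0.         315.12844625]
 [  0.         386.74027208 198.32572541]
 [  0.           0.           1.        ]] -0.03451482793535135 [ 0.32893056 -0.0075008   1.05514272] [[0.142, -0.99, 0.004], [-0.969, -0.14, -0.204], [0.203, 0.025, -0.979]]
side [[380.62103218   0.         319.61605047]
 [  0.         380.62103218 202.54093768]
 [  0.           0.           1.        ]] 0.026958605820972138 [0.41145361 0.7261559  0.84489728] [[-0.987, -0.161, -0.006], [-0.11, 0.703, -0.703], [0.117, -0.693, -0.711]]
0.1 [ 0.25168551 -0.57150575  0.22159126] [[-0.915, -0.403, -0.001], [-0.403, 0.915, 0.002], [0.0, 0.002, -1.0]] [ 0.16856626  0.25368303 -0.04632563] 1.0008739319238387
```

View pics/top0.png

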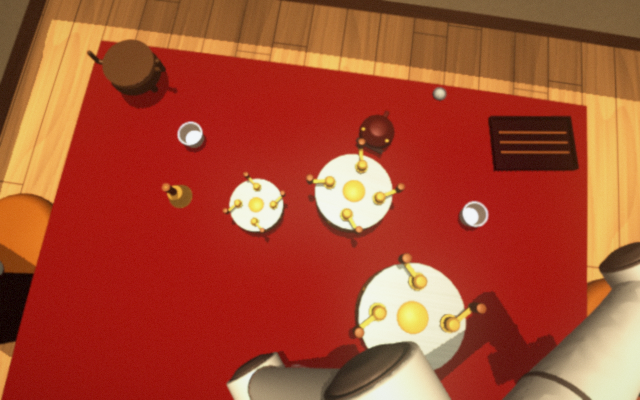

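View pics/side0.png

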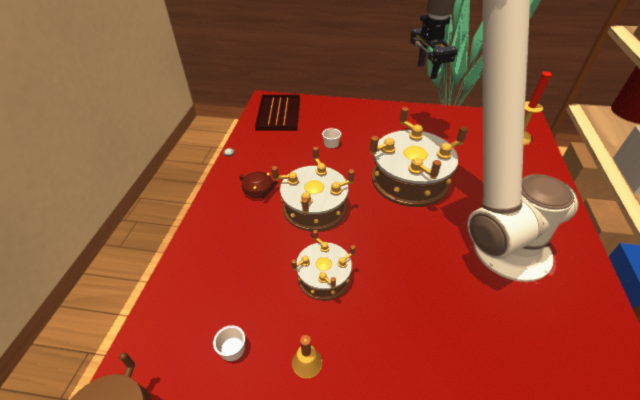

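The top view shows three look-alike capsules: small (257,205), medium (354,191) and large (413,315). The medium lid spans about 78 px, which is about 200 mm at roughly 1 m, so it fits. Next I'll measure it and check with a crop.

```bash
cat > h.py <<'E'
import cv2,numpy as np
from station import r,cams
def ray(n,uv):
    c=cams.get_calibration(n);K=np.array(c["camera_matrix"]);R=cv2.Rodrigues(np.array(c["rvec"],float))[0];t=np.array(c["tvec"],float).ravel()
    d=(np.array(uv,float)-K[:2,2])/K[0,0];x=d.copy()
    for _ in range(20):x=d/(1+c["k1"]*(x@x))
    v=R.T@np.r_[x,1];return -R.T@t,v/np.linalg.norm(v)
def plane(n,uv,z):
    o,v=ray(n,uv);return o+v*(z-o[2])/v[2]
def tri(a,b):
    (o,v),(p,w)=ray("top",a),ray("side",b)
    s=np.linalg.lstsq(np.c_[v,-w],p-o,rcond=None)[0];A=o+s[0]*v;B=p+s[1]*w
    return (A+B)/2,np.linalg.norm(A-B)
E
python3 - <<'E'
from h import *
for n,b,z,off in(("top",(255,115,165,130),.086,0),("side",(255,130,120,105),.086,0)):
    im=cv2.imread(f"pics/{n}0.png");x,y,w,h=b;c=im[y:y+h,x:x+w]
    hsv=cv2.cvtColor(c,cv2.COLOR_BGR2HSV)
    m=((hsv[...,1]<90)&(hsv[...,2]>130)).astype(np.uint8)
    if n=="top": m[:, :48]=0
    k,l,s,_=cv2.connectedComponentsWithStats(m);i=1+s[1:,4].argmax()
    ct=max(cv2.findContours((l==i).astype(np.uint8),0,1)[0],key=cv2.contourArea)
    hull=cv2.convexHull(ct).reshape(-1,2)+[x,y]
    P=np.array([plane(n,p,z)[:2] for p in hull])
    q=np.linalg.lstsq(np.c_[2*P,np.ones(len(P))],(P**2).sum(1),rcond=None)[0]
    print(n,"lid centre",q[:2].round(4),"rad",np.sqrt(q[2]+q[:2]@q[:2]).round(4))
    f=4 if n=="top" else 5
    cv2.imwrite(f"pics/{n}c.png",cv2.resize(c,None,fx=f,fy=f,interpolation=2))
E
```

```text
top lid centre [ 0.5631 -0.0764] rad 0.0998
side lid centre [ 0.5627 -0.0717] rad 0.0992
```

View pics/topc.png

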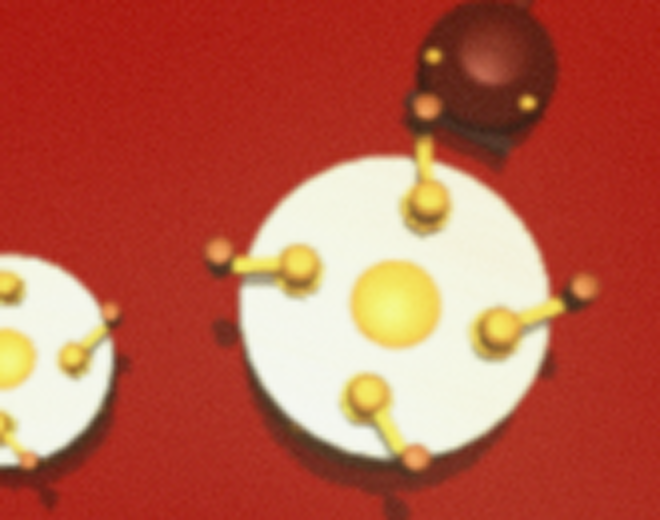

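View pics/sidec.png

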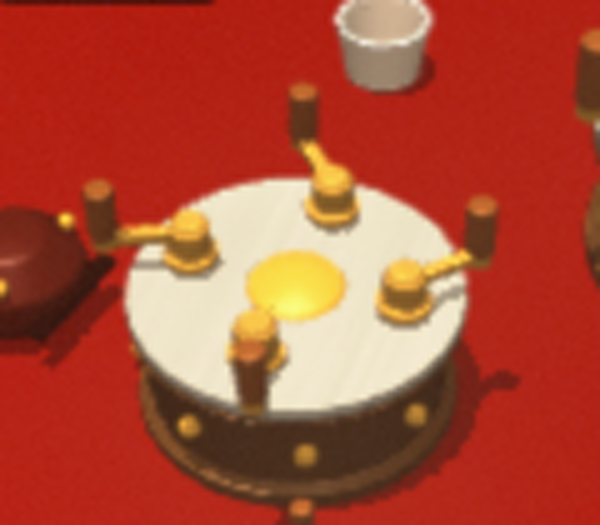

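Both views agree on the medium capsule: lid radius 99.8 mm and 99.2 mm, so it's the 200 mm one. Crop pixels in the top view:

| Lever | Knob | Hub |
|---|---|---|
| U | (427,105) | (428,198) |
| R | (585,288) | (498,326) |
| D | (416,457) | (368,393) |
| L | (219,250) | (299,265) |

In the side crop, the knob tops are U (98,188), R (303,93), D (481,205) and L (250,348). The fish lies low beside U.

```bash
cat >> h.py <<'E'
def goto(x,y,z,yang):
    "tool-frame difference from now to a tool-down pose whose y axis points at yang (deg)"
    s=r.sense();R=np.array(s["ee_rot"]);d=R.T@(np.array([x,y,z])-s["tcp_pos"])
    a=np.deg2rad(yang);Y=np.r_[np.cos(a),np.sin(a),0];Z=np.r_[0,0,-1.];T=np.c_[np.cross(Y,Z),Y,Z]
    rv=cv2.Rodrigues(R.T@T)[0].ravel()
    print("turn units",np.round(np.rad2deg(rv)/6,2),"shift before turn (tool now)",d.round(4),"| after turn",(T.T@(np.array([x,y,z])-s["tcp_pos"])).round(4))
E
python3 - <<'E'
from h import *
up=lambda p,f,o:[(p[0]+.5)/f-.5+o[0],(p[1]+.5)/f-.5+o[1]]
T={"U":((427,105),(428,198)),"R":((585,288),(498,326)),"D":((416,457),(368,393)),"L":((219,250),(299,265))}
S={"U":(98,188),"R":(303,93),"D":(481,205),"L":(250,348)}
H=[]
for k in T:
    a,b=[up(p,4,(255,115)) for p in T[k]];c=up(S[k],5,(255,130))
    P,e=tri(a,c);kt=plane("top",a,.146);ks=plane("side",c,.146);h=plane("top",b,.118);H.append(h)
    print(k,"tri knob",P.round(4),"gap",e.round(4),"top/side on plane",kt[:2].round(4),ks[:2].round(4),"hub",h[:2].round(4))
H=np.array(H)[:,:2];c=H.mean(0);print("centre",c.round(4))
rel=H-c;ang=np.rad2deg(np.arctan2(rel[:,1],rel[:,0]));print(ang.round(1),np.linalg.norm(rel,axis=1).round(4))
goto(.6,-.075,.2,172)
E
```

```text
U tri knob [ 0.6779 -0.0769  0.1443] gap 0.0014 top/side on plane [ 0.6781 -0.0768] [ 0.6766 -0.0747] hub [ 0.6273 -0.0868]
R tri knob [ 0.5773 -0.1864  0.1409] gap 0.0003 top/side on plane [ 0.5758 -0.1854] [ 0.5762 -0.1798] hub [ 0.5514 -0.1396]
D tri knob [ 0.4597 -0.0965  0.1434] gap 0.0006 top/side on plane [ 0.459  -0.0962] [ 0.4599 -0.0936] hub [ 0.4981 -0.065 ]
L tri knob [0.5675 0.0375 0.1448] gap 0.0006 top/side on plane [0.5675 0.0374] [0.5669 0.0387] hub [ 0.5724 -0.0121]
centre [ 0.5623 -0.0759]
[ -9.6 -99.7 170.4  81. ] [0.0659 0.0647 0.0651 0.0646]
turn units [ 0.02  0.01 -9.71] shift before turn (tool now) [-0.5188  0.3141  0.0221] | after turn [-0.5401 -0.2758  0.0216]
```

```bash
python3 - <<'E'
from h import *
goto(.6775,-.076,.2,101.4)
E
```

```text
turn units [ 0.02 -0.    2.06] shift before turn (tool now) [-0.5894  0.2819  0.0221] | after turn [-0.5154  0.4016  0.0216]
```

```bash
python3 -m handwheel '[[[0,0,0,-0.02,0.01,0,0.036],[0,0,0,-0.04,0.019,0,0.036],[0,0,0,-0.04,0.019,0,0.036],[0,0,0,-0.04,0.019,0,0.036],[0,0,0,-0.04,0.019,0,0.036],[0,0,0,-0.04,0.019,0,0.036],[0,0,0,-0.04,0.019,0,0.036],[0,0,0,-0.04,0.019,0,0.036],[0,0,0,-0.04,0.019,0,0.036],[0,0,0,-0.04,0.019,0,0.036],[0,0,0,-0.04,0.019,0,0.036],[0,0,0,-0.04,0.019,0,0.036]]]' && python3 -c "
from h import *
goto(.6775,-.076,.165,101.4)"
```

```text
time_s: 1.3
tcp_pos: [0.5853, -0.1845, 0.2221]
ee_rot: [[-0.915, -0.403, -0.001], [-0.403, 0.915, 0.0], [0.001, 0.001, -1.0]]
wrist_force: [0.3, -0.9, 0.5]
gripper_width: 0.415
gripper_force: 0.0
turn units [ 0.   -0.01  2.06] shift before turn (tool now) [-0.1281  0.062   0.0571] | after turn [-0.1118  0.0881  0.0571]
```

```bash
python3 -m handwheel '[[[0,0,0,-0.04,0.019,0.01,0.036],[0,0,0,-0.04,0.019,0.015,0.036],[0,0,0,-0.03,0.015,0.015,0.036],[0,0,0,-0.018,0.009,0.015,0.036],[0,0,1.03,0,0,0,0.036],[0,0,1.03,0,0,0,0.036],[0,0,0,0,0,0,0.036]]]' && python3 - <<'E'
from h import *
goto(.6775,-.076,.12,101.4)
im=cams.capture("side");cv2.imwrite("pics/s1.png",cv2.resize(im[110:240,240:400,::-1],None,fx=4,fy=4,interpolation=2))
E
```

```text
time_s: 2.0
tcp_pos: [0.6763, -0.0781, 0.1666]
ee_rot: [[-0.98, -0.198, -0.002], [-0.198, 0.98, -0.0], [0.002, 0.0, -1.0]]
wrist_force: [-0.3, -0.2, -0.3]
gripper_width: 0.413
gripper_force: 0.0
turn units [ 0.   -0.02 -0.  ] shift before turn (tool now) [-0.0017  0.0018  0.0466] | after turn [-0.0016  0.0018  0.0466]
```

View pics/s1.png

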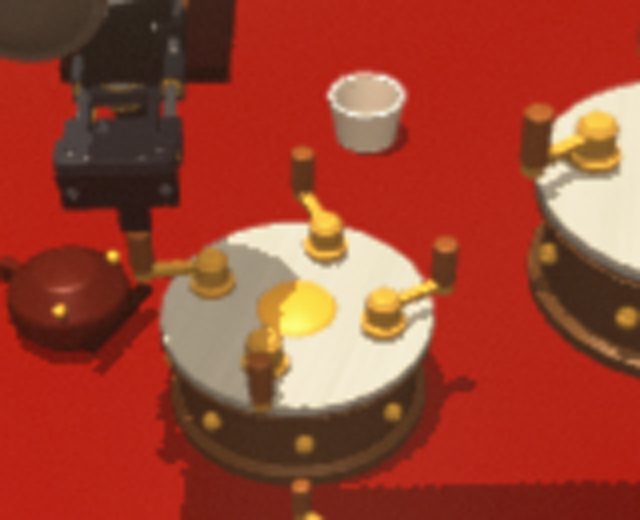

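The fingers straddle knob U (crop (138,250)) and line up in x, so I'm descending.

```bash
python3 -m handwheel '[[[0,0,0,-0.0015,0.002,0.016,0.036],[0,0,0,0,0,0.016,0.036],[0,0,0,0,0,0.014,0.036],[0,0,0,0,-0.004,0,0.036],[0,0,0,0,-0.004,0,0.036],[0,0,0.57,0,-0.003,0,0.036],[0,0,0.57,0,-0.003,0,0.036],[0,0,0,0,0,0,0.036],[0,0,0,0,0,0,0.036]]]'
```

```text
time_s: 2.95
tcp_pos: [0.681, -0.0897, 0.1225]
ee_rot: [[-0.997, -0.081, 0.002], [-0.081, 0.997, -0.0], [-0.002, -0.0, -1.0]]
wrist_force: [-0.2, 0.3, -0.0]
gripper_width: 0.415
gripper_force: 0.0
```

```bash
python3 -m handwheel '[[[0,0,0.57,0.001,-0.003,0,0.036],[0,0,0.57,0,-0.003,0,0.036],[0,0,0,0,0,0,0.036],[0,0,0,0,0,0,0.036]]]'
```

```text
time_s: 3.35
tcp_pos: [0.6799, -0.0954, 0.1219]
ee_rot: [[-0.999, 0.038, 0.001], [0.038, 0.999, -0.0], [-0.001, -0.0, -1.0]]
wrist_force: [-0.1, -0.1, -0.5]
gripper_width: 0.412
gripper_force: 0.0
```

```bash
python3 -m handwheel '[[[0,0,0.57,0.0,-0.003,0,0.036],[0,0,0.57,0,-0.003,0,0.036],[0,0,0,0,0,0,0.036],[0,0,0,0,0,0,0.036]]]'
```

```text
time_s: 3.75
tcp_pos: [0.6794, -0.1013, 0.1216]
ee_rot: [[-0.988, 0.156, 0.0], [0.156, 0.988, -0.0], [-0.0, -0.0, -1.0]]
wrist_force: [0.1, -0.5, -0.5]
gripper_width: 0.417
gripper_force: 0.0
```

```bash
python3 -m handwheel '[[[0,0,0.57,0.0,-0.003,0,0.036],[0,0,0.57,0,-0.003,0,0.036],[0,0,0,0,0,0,0.036],[0,0,0,0,0,0,0.036]]]'
```

```text
time_s: 4.15
tcp_pos: [0.6781, -0.1065, 0.1215]
ee_rot: [[-0.962, 0.273, -0.0], [0.273, 0.962, 0.001], [0.0, 0.001, -1.0]]
wrist_force: [-0.9, 3.0, 0.9]
gripper_width: 0.411
gripper_force: 1.4
```

```bash
python3 -m handwheel '[[[0,0,0.57,0.0,-0.003,0,0.036],[0,0,0.57,0,-0.003,0,0.036],[0,0,0.57,0.0,-0.003,0,0.036],[0,0,0.57,0,-0.003,0,0.036],[0,0,0,0,0,0,0.036],[0,0,0,0,0,0,0.036]]]'
```

```text
time_s: 4.75
tcp_pos: [0.6737, -0.1165, 0.1213]
ee_rot: [[-0.87, 0.492, -0.0], [0.492, 0.87, 0.002], [0.001, 0.002, -1.0]]
wrist_force: [-0.6, 5.8, 0.6]
gripper_width: 0.415
gripper_force: 2.5
```

```bash
python3 -m handwheel '[[[0,0,0,0,0.004,0,0.036],[0,0,0,0,0.004,0,0.036],[0,0,0,0,0,-0.02,0.036],[0,0,0,0,0,-0.025,0.036],[0,0,0,0,0,0,0.036]]]' && python3 -c "
from h import *
goto(.4595,-.0953,.165,129.4)"
```

```text
time_s: 5.25
tcp_pos: [0.6805, -0.1122, 0.171]
ee_rot: [[-0.87, 0.493, 0.008], [0.493, 0.87, -0.002], [-0.008, 0.002, -1.0]]
wrist_force: [0.4, -0.5, 1.3]
gripper_width: 0.413
gripper_force: 0.0
turn units [ -0.03   0.08 -11.49] shift before turn (tool now) [ 0.2006 -0.0943  0.0042] | after turn [0.16   0.1534 0.006 ]
```

```bash
python3 -m handwheel '[[[0,0,0,0.04,-0.019,0,0.036],[0,0,0,0.04,-0.019,0,0.036],[0,0,0,0.04,-0.019,0,0.036],[0,0,0,0.04,-0.019,0,0.036],[0,0,0,0.04,-0.018,0,0.036],[0,0,-1.4,0,0,0,0.036],[0,0,-1.4,0,0,0,0.036],[0,0,-1.4,0,0,0,0.036],[0,0,-1.4,0,0,0,0.036],[0,0,-1.4,0,0,0,0.036],[0,0,-1.4,0,0,0,0.036],[0,0,-1.4,0,0,0,0.036]]]' && python3 -m handwheel '[[[0,0,-1.4,0,0,0,0.036],[0,0,-0.3,0,0,0,0.036],[0,0,0,0,0,0,0.036]]]' && python3 -c "
from h import *
goto(.4595,-.0953,.121,129.4)"
```

```text
time_s: 6.45
tcp_pos: [0.4574, -0.0946, 0.1663]
ee_rot: [[-0.87, -0.493, -0.0], [-0.493, 0.87, -0.0], [0.0, -0.0, -1.0]]
wrist_force: [0.7, -0.7, 0.4]
gripper_width: 0.414
gripper_force: 0.0
time_s: 6.75
tcp_pos: [0.4574, -0.0946, 0.1663]
ee_rot: [[-0.773, -0.634, -0.0], [-0.634, 0.773, -0.0], [0.0, -0.0, -1.0]]
wrist_force: [0.4, 0.0, -0.4]
gripper_width: 0.415
gripper_force: 0.0
turn units [-0.   -0.   -0.01] shift before turn (tool now) [-0.0012 -0.0019  0.0453] | after turn [-0.0011 -0.0019  0.0453]
```

```bash
python3 -m handwheel '[[[0,0,0,-0.001,-0.002,0.016,0.036],[0,0,0,0,0,0.016,0.036],[0,0,0,0,0,0.013,0.036],[0,0,0,0,0.004,0,0.036],[0,0,0,0,0.004,0,0.036],[0,0,0.57,-0.0003,0.003,0,0.036],[0,0,0.57,-0.0003,0.003,0,0.036],[0,0,0,0,0,0,0.036],[0,0,0,0,0,0,0.036]]]' && python3 -m handwheel '[[[0,0,0.57,-0.0003,0.003,0,0.036],[0,0,0.57,-0.0003,0.003,0,0.036],[0,0,0,0,0,0,0.036],[0,0,0,0,0,0,0.036]]]'
```

```text
time_s: 7.65
tcp_pos: [0.4517, -0.0837, 0.1223]
ee_rot: [[-0.842, -0.539, 0.002], [-0.539, 0.842, 0.0], [-0.001, -0.001, -1.0]]
wrist_force: [-0.1, -1.2, -0.1]
gripper_width: 0.414
gripper_force: 0.0
time_s: 8.05
tcp_pos: [0.4489, -0.0785, 0.1218]
ee_rot: [[-0.9, -0.435, 0.0], [-0.435, 0.9, -0.0], [-0.0, -0.0, -1.0]]
wrist_force: [0.4, 1.2, -0.7]
gripper_width: 0.412
gripper_force: 0.1
```

```bash
python3 -m handwheel '[[[0,0,0.57,-0.0003,0.003,0,0.036],[0,0,0.57,-0.0003,0.003,0,0.036],[0,0,0,0,0,0,0.036],[0,0,0,0,0,0,0.036]]]'
```

```text
time_s: 8.45
tcp_pos: [0.4468, -0.0728, 0.1216]
ee_rot: [[-0.946, -0.325, -0.0], [-0.325, 0.946, 0.0], [0.0, 0.0, -1.0]]
wrist_force: [0.2, 0.5, -0.1]
gripper_width: 0.415
gripper_force: 0.0
```

```bash
python3 -m handwheel '[[[0,0,0.57,-0.0003,0.003,0,0.036],[0,0,0.57,-0.0003,0.003,0,0.036],[0,0,0,0,0,0,0.036],[0,0,0,0,0,0,0.036]]]'
```

```text
time_s: 8.85
tcp_pos: [0.4466, -0.0675, 0.1217]
ee_rot: [[-0.978, -0.21, 0.002], [-0.21, 0.978, -0.001], [-0.001, -0.001, -1.0]]
wrist_force: [3.4, -3.6, -2.9]
gripper_width: 0.413
gripper_force: 2.5
```

```bash
python3 -m handwheel '[[[0,0,0.57,0.0,0.003,0,0.036],[0,0,0.57,0,0.003,0,0.036],[0,0,0.57,0.0,0.003,0,0.036],[0,0,0.4,0,0.002,0,0.036],[0,0,0,0,0,0,0.036],[0,0,0,0,0,0,0.036]]]'
```

```text
time_s: 9.45
tcp_pos: [0.4461, -0.0568, 0.1221]
ee_rot: [[-1.0, 0.009, 0.003], [0.009, 1.0, -0.001], [-0.003, -0.001, -1.0]]
wrist_force: [4.5, -5.2, -1.4]
gripper_width: 0.414
gripper_force: 2.9
```

```bash
python3 -m handwheel '[[[0,0,0,0,-0.004,0,0.036],[0,0,0,0,-0.004,0,0.036],[0,0,0,0,0,-0.022,0.036],[0,0,0,0,0,-0.022,0.036],[0,0,0,0,0,0,0.036]]]' && python3 -c "
from h import *
goto(.576,-.1835,.167,209.2)"
```

```text
time_s: 9.95
tcp_pos: [0.4459, -0.0639, 0.1681]
ee_rot: [[-1.0, 0.01, 0.006], [0.01, 1.0, 0.001], [-0.006, 0.001, -1.0]]
wrist_force: [0.3, 0.2, 0.1]
gripper_width: 0.413
gripper_force: 0.0
turn units [ -0.05   0.04 -19.97] shift before turn (tool now) [-0.1314 -0.1182  0.0017] | after turn [ 0.1679 -0.0553  0.0011]
```

```bash
python3 -m handwheel '[[[0,0,0,-0.033,-0.0295,0,0.036],[0,0,0,-0.033,-0.0295,0,0.036],[0,0,0,-0.033,-0.0295,0,0.036],[0,0,0,-0.032,-0.0295,0,0.036],[0,0,-1.4,0,0,0,0.036],[0,0,-1.4,0,0,0,0.036],[0,0,-1.4,0,0,0,0.036],[0,0,-1.4,0,0,0,0.036],[0,0,-1.4,0,0,0,0.036],[0,0,-1.4,0,0,0,0.036],[0,0,-1.4,0,0,0,0.036],[0,0,-1.4,0,0,0,0.036]]]' && python3 -m handwheel '[[[0,0,-1.4,0,0,0,0.036],[0,0,-1.4,0,0,0,0.036],[0,0,-1.4,0,0,0,0.036],[0,0,-1.4,0,0,0,0.036],[0,0,-1.4,0,0,0,0.036],[0,0,-1.4,0,0,0,0.036],[0,0,-0.4,0,0,0,0.036],[0,0,0,0,0,0,0.036]]]' && python3 -c "
from h import *
goto(.576,-.1835,.121,209.2)"
```

```text
time_s: 11.15
tcp_pos: [0.573, -0.1833, 0.1643]
ee_rot: [[-0.392, -0.92, -0.002], [-0.92, 0.392, 0.001], [0.0, 0.002, -1.0]]
wrist_force: [-0.3, 0.1, -0.2]
gripper_width: 0.414
gripper_force: 0.0
time_s: 11.95
tcp_pos: [0.5731, -0.1833, 0.1645]
ee_rot: [[0.49, -0.872, -0.002], [-0.872, -0.49, 0.001], [-0.002, 0.001, -1.0]]
wrist_force: [-0.8, 0.7, -0.3]
gripper_width: 0.416
gripper_force: 0.0
turn units [0.01 0.02 0.02] shift before turn (tool now) [ 0.0016 -0.0025  0.0435] | after turn [ 0.0015 -0.0024  0.0435]
```

```bash
python3 -m handwheel '[[[0,0,0,0.0015,-0.0025,0.016,0.036],[0,0,0,0,0,0.015,0.036],[0,0,0,0,0,0.012,0.036],[0,0,0,0,0.004,0,0.036],[0,0,0,0,0.004,0,0.036],[0,0,0.57,-0.0003,0.003,0,0.036],[0,0,0.57,-0.0003,0.003,0,0.036],[0,0,0,0,0,0,0.036],[0,0,0,0,0,0,0.036]]]' && python3 -m handwheel '[[[0,0,0.57,-0.0003,0.003,0,0.036],[0,0,0.57,-0.0003,0.003,0,0.036],[0,0,0,0,0,0,0.036],[0,0,0,0,0,0,0.036]]]'
```

```text
time_s: 12.85
tcp_pos: [0.5644, -0.1899, 0.1234]
ee_rot: [[0.384, -0.923, 0.001], [-0.923, -0.384, -0.0], [0.001, -0.001, -1.0]]
wrist_force: [-0.4, 0.3, -0.5]
gripper_width: 0.418
gripper_force: 0.0
time_s: 13.25
tcp_pos: [0.5585, -0.1913, 0.1229]
ee_rot: [[0.272, -0.962, 0.0], [-0.962, -0.272, -0.0], [0.0, -0.0, -1.0]]
wrist_force: [0.5, -0.1, -0.7]
gripper_width: 0.415
gripper_force: 0.1
```

```bash
python3 -m handwheel '[[[0,0,0.57,-0.0003,0.003,0,0.036],[0,0,0.57,-0.0003,0.003,0,0.036],[0,0,0,0,0,0,0.036],[0,0,0,0,0,0,0.036]]]'
```

```text
time_s: 13.65
tcp_pos: [0.5525, -0.1921, 0.1226]
ee_rot: [[0.155, -0.988, -0.0], [-0.988, -0.155, -0.0], [0.0, 0.0, -1.0]]
wrist_force: [0.5, 0.4, 0.5]
gripper_width: 0.415
gripper_force: 0.0
```

```bash
python3 -m handwheel '[[[0,0,0.57,-0.0003,0.003,0,0.036],[0,0,0.57,-0.0003,0.003,0,0.036],[0,0,0,0,0,0,0.036],[0,0,0,0,0,0,0.036]]]'
```

```text
time_s: 14.05
tcp_pos: [0.5481, -0.1918, 0.1226]
ee_rot: [[0.037, -0.999, 0.003], [-0.999, -0.037, 0.0], [-0.0, -0.003, -1.0]]
wrist_force: [3.8, 2.4, -1.9]
gripper_width: 0.415
gripper_force: 2.3
```

```bash
python3 -m handwheel '[[[0,0,0.57,0.0,0.003,0,0.036],[0,0,0.57,0,0.003,0,0.036],[0,0,0.57,0.0,0.003,0,0.036],[0,0,0.4,0,0.002,0,0.036],[0,0,0,0,0,0,0.036],[0,0,0,0,0,0,0.036]]]'
```

```text
time_s: 14.65
tcp_pos: [0.5383, -0.1913, 0.1232]
ee_rot: [[-0.182, -0.983, 0.006], [-0.983, 0.182, -0.0], [-0.001, -0.006, -1.0]]
wrist_force: [5.7, 3.7, -0.9]
gripper_width: 0.42
gripper_force: 2.8
```

Now L: hub (.5737,-.0099), knob (.5673,.038), yang 187.6.

```bash
python3 -m handwheel '[[[0,0,0,0,-0.004,0,0.036],[0,0,0,0,-0.004,0,0.036],[0,0,0,0,0,-0.022,0.036],[0,0,0,0,0,-0.022,0.036],[0,0,0,0,0,0,0.036]]]' && python3 -c "
from h import *
goto(.5673,.038,.165,187.6)"
```

```text
time_s: 15.15
tcp_pos: [0.5445, -0.1941, 0.1695]
ee_rot: [[-0.184, -0.983, 0.004], [-0.983, 0.184, -0.002], [0.001, -0.004, -1.0]]
wrist_force: [0.1, -0.3, 0.8]
gripper_width: 0.41
gripper_force: 0.0
turn units [-0.04 -0.02 -3.04] shift before turn (tool now) [-0.2323  0.0204  0.0042] | after turn [-0.2271 -0.0533  0.0045]
```

```bash
python3 -m handwheel '[[[0,0,0,-0.046,0.004,0,0.036],[0,0,0,-0.046,0.004,0,0.036],[0,0,0,-0.047,0.004,0,0.036],[0,0,0,-0.047,0.004,0,0.036],[0,0,0,-0.046,0.004,0,0.036],[0,0,-1,0,0,0,0.036],[0,0,-1,0,0,0,0.036],[0,0,-1,0,0,0,0.036],[0,0,0,0,0,0,0.036]]]' && python3 -c "
from h import *
goto(.5673,.038,.121,187.6)"
```

```text
time_s: 16.05
tcp_pos: [0.5657, 0.0382, 0.1655]
ee_rot: [[0.128, -0.992, -0.003], [-0.992, -0.128, -0.001], [0.001, 0.003, -1.0]]
wrist_force: [-0.2, -0.4, 0.2]
gripper_width: 0.414
gripper_force: 0.0
turn units [ 0.03 -0.01 -0.04] shift before turn (tool now) [ 0.0003 -0.0017  0.0445] | after turn [ 0.0004 -0.0016  0.0445]
```

```bash
python3 -m handwheel '[[[0,0,0,0,-0.0015,0.016,0.036],[0,0,0,0,0,0.015,0.036],[0,0,0,0,0,0.0125,0.036],[0,0,0,0,-0.004,0,0.036],[0,0,0,0,-0.004,0,0.036],[0,0,0.57,0.0003,-0.003,0,0.036],[0,0,0.57,0.0003,-0.003,0,0.036],[0,0,0,0,0,0,0.036],[0,0,0,0,0,0,0.036]]]' && python3 -m handwheel '[[[0,0,0.57,0.0003,-0.003,0,0.036],[0,0,0.57,0.0003,-0.003,0,0.036],[0,0,0,0,0,0,0.036],[0,0,0,0,0,0,0.036]]]'
```

```text
time_s: 16.95
tcp_pos: [0.5827, 0.0398, 0.1237]
ee_rot: [[0.01, -1.0, 0.001], [-1.0, -0.01, 0.0], [-0.0, -0.001, -1.0]]
wrist_force: [-0.1, -0.2, -0.2]
gripper_width: 0.415
gripper_force: 0.0
time_s: 17.35
tcp_pos: [0.5881, 0.039, 0.1233]
ee_rot: [[-0.109, -0.994, 0.001], [-0.994, 0.109, 0.0], [-0.0, -0.001, -1.0]]
wrist_force: [0.5, -0.4, -0.8]
gripper_width: 0.417
gripper_force: 0.1
```

```bash
python3 -m handwheel '[[[0,0,0.57,0.0003,-0.003,0,0.036],[0,0,0.57,0.0003,-0.003,0,0.036],[0,0,0,0,0,0,0.036],[0,0,0,0,0,0,0.036]]]'
```

```text
time_s: 17.75
tcp_pos: [0.5914, 0.0371, 0.123]
ee_rot: [[-0.227, -0.974, -0.005], [-0.974, 0.227, -0.001], [0.002, 0.005, -1.0]]
wrist_force: [-5.3, 0.7, 4.5]
gripper_width: 0.419
gripper_force: 2.7
```

```bash
python3 -m handwheel '[[[0,0,0.57,0.0003,-0.003,0,0.036],[0,0,0.57,0.0003,-0.003,0,0.036],[0,0,0.57,0.0003,-0.003,0,0.036],[0,0,0.2,0,-0.001,0,0.036],[0,0,0,0,0,0,0.036],[0,0,0,0,0,0,0.036]]]'
```

```text
time_s: 18.35
tcp_pos: [0.6002, 0.0333, 0.123]
ee_rot: [[-0.416, -0.909, -0.006], [-0.909, 0.416, -0.001], [0.004, 0.005, -1.0]]
wrist_force: [-6.8, 0.6, 4.3]
gripper_width: 0.418
gripper_force: 3.0
```

First pass done. The tool is still engaged on L, so the last pass starts there.

```bash
python3 -m handwheel '[[[0,0,0.57,0.0003,-0.003,0,0.036],[0,0,0.57,0.0003,-0.003,0,0.036],[0,0,0.57,0.0003,-0.003,0,0.036],[0,0,0.57,0.0003,-0.003,0,0.036],[0,0,0.57,0,-0.003,0,0.036],[0,0,0,0,0,0,0.036],[0,0,0,0,0,0,0.036]]]'
```

```text
time_s: 19.05
tcp_pos: [0.6121, 0.0248, 0.1227]
ee_rot: [[-0.665, -0.747, -0.007], [-0.747, 0.665, -0.0], [0.005, 0.005, -1.0]]
wrist_force: [-6.9, 2.0, 3.9]
gripper_width: 0.411
gripper_force: 3.1
```

```bash
python3 -m handwheel '[[[0,0,0.38,0,-0.002,0,0.036],[0,0,0,0,0,0,0.036],[0,0,0,0,0,0,0.036]]]'; python3 -m handwheel '[[[0,0,0.2,0,-0.001,0,0.036],[0,0,0,0,0,0,0.036],[0,0,0,0,0,0,0.036]]]'
```

```text
time_s: 19.35
tcp_pos: [0.6133, 0.0235, 0.1227]
ee_rot: [[-0.694, -0.72, -0.007], [-0.72, 0.694, -0.0], [0.005, 0.005, -1.0]]
wrist_force: [-6.9, 1.2, 4.3]
gripper_width: 0.417
gripper_force: 3.2
time_s: 19.65
tcp_pos: [0.6139, 0.0228, 0.1227]
ee_rot: [[-0.709, -0.705, -0.008], [-0.705, 0.709, -0.0], [0.006, 0.005, -1.0]]
wrist_force: [-7.2, 1.5, 4.6]
gripper_width: 0.415
gripper_force: 3.3
```

```bash
python3 -m handwheel '[[[0,0,0.38,0.0005,-0.002,0,0.036],[0,0,0,0,0,0,0.036],[0,0,0,0,0,0,0.036]]]'; python3 -m handwheel '[[[0,0,0.28,0.0005,-0.0015,0,0.036],[0,0,0,0,0,0,0.036],[0,0,0,0,0,0,0.036]]]'
```

```text
time_s: 19.95
tcp_pos: [0.6152, 0.0213, 0.1227]
ee_rot: [[-0.737, -0.676, -0.007], [-0.676, 0.737, -0.0], [0.005, 0.005, -1.0]]
wrist_force: [-7.1, 2.6, 4.7]
gripper_width: 0.415
gripper_force: 3.3
time_s: 20.25
tcp_pos: [0.616, 0.0201, 0.1227]
ee_rot: [[-0.756, -0.654, -0.007], [-0.654, 0.756, 0.0], [0.005, 0.005, -1.0]]
wrist_force: [-7.3, 3.6, 3.8]
gripper_width: 0.422
gripper_force: 3.5
```

```bash
python3 -m handwheel '[[[0,0,0.38,0.0005,-0.002,0,0.036],[0,0,0,0,0,0,0.036],[0,0,0,0,0,0,0.036]]]'
```

```text
time_s: 20.55
tcp_pos: [0.6172, 0.0185, 0.1227]
ee_rot: [[-0.781, -0.624, -0.006], [-0.624, 0.781, 0.001], [0.004, 0.004, -1.0]]
wrist_force: [-6.9, 4.2, 3.5]
gripper_width: 0.413
gripper_force: 3.6
```

```bash
python3 -m handwheel '[[[0,0,0.28,0.0005,-0.0015,0,0.036],[0,0,0,0,0,0,0.036],[0,0,0,0,0,0,0.036]]]'
```

```text
time_s: 20.85
tcp_pos: [0.6179, 0.0173, 0.1228]
ee_rot: [[-0.799, -0.601, -0.006], [-0.601, 0.799, 0.001], [0.004, 0.004, -1.0]]
wrist_force: [-6.5, 4.4, 3.0]
gripper_width: 0.416
gripper_force: 3.7
```

```bash
python3 -m handwheel '[[[0,0,0.38,0.0003,-0.002,0,0.036],[0,0,0,0,0,0,0.036],[0,0,0,0,0,0,0.036]]]'
```

```text
time_s: 21.15
tcp_pos: [0.619, 0.0157, 0.1228]
ee_rot: [[-0.823, -0.568, -0.005], [-0.568, 0.823, 0.001], [0.004, 0.004, -1.0]]
wrist_force: [-6.6, 4.3, 2.8]
gripper_width: 0.413
gripper_force: 3.7
```

```bash
python3 -m handwheel '[[[0,0,0.28,0.0003,-0.0015,0,0.036],[0,0,0,0,0,0,0.036],[0,0,0,0,0,0,0.036]]]'
```

```text
time_s: 21.45
tcp_pos: [0.6193, 0.0147, 0.1228]
ee_rot: [[-0.839, -0.544, -0.006], [-0.544, 0.839, 0.002], [0.004, 0.005, -1.0]]
wrist_force: [-6.7, 6.7, 4.5]
gripper_width: 0.418
gripper_force: 4.6
```

```bash
python3 -m handwheel '[[[0,0,0.2,0.0003,-0.002,0,0.036],[0,0,0,0,0,0,0.036],[0,0,0,0,0,0,0.036]]]'
```

```text
time_s: 21.75
tcp_pos: [0.6197, 0.0137, 0.1228]
ee_rot: [[-0.85, -0.526, -0.006], [-0.526, 0.85, 0.003], [0.004, 0.006, -1.0]]
wrist_force: [-8.6, 8.3, 5.3]
gripper_width: 0.416
gripper_force: 6.2
```

```bash
python3 -m handwheel '[[[0,0,0,0,0.004,0,0.036],[0,0,0,0,0.005,0,0.036],[0,0,0,0,0,-0.022,0.036],[0,0,0,0,0,-0.022,0.036],[0,0,0,0,0,0,0.036]]]' && python3 -c "
from h import *
goto(.5450,-.1930,.167,169.4)"
```

```text
time_s: 22.25
tcp_pos: [0.621, 0.0192, 0.171]
ee_rot: [[-0.85, -0.527, 0.009], [-0.527, 0.85, 0.001], [-0.008, -0.004, -1.0]]
wrist_force: [-0.3, -0.0, -0.3]
gripper_width: 0.416
gripper_force: 0.0
turn units [-0.06  0.05 -7.94] shift before turn (tool now) [ 0.1764 -0.1404  0.0031] | after turn [0.2226 0.0356 0.004 ]
```

```bash
python3 -m handwheel '[[[0,0,0,0.0353,-0.028,0,0.036],[0,0,0,0.0353,-0.028,0,0.036],[0,0,0,0.0353,-0.028,0,0.036],[0,0,0,0.0353,-0.028,0,0.036],[0,0,0,0.0353,-0.028,0,0.036],[0,0,-1.4,0,0,0,0.036],[0,0,-1.4,0,0,0,0.036],[0,0,-1.4,0,0,0,0.036],[0,0,-1.4,0,0,0,0.036],[0,0,-1.4,0,0,0,0.036],[0,0,-0.94,0,0,0,0.036],[0,0,0,0,0,0,0.036]]]' && python3 -c "
from h import *
goto(.5450,-.1930,.1215,169.4)
im=cams.capture('top');cv2.imwrite('pics/t2.png',cv2.resize(im[110:250,280:430,::-1],None,fx=4,fy=4,interpolation=2))"
```

```text
time_s: 23.45
tcp_pos: [0.5416, -0.193, 0.1665]
ee_rot: [[-0.185, -0.983, -0.0], [-0.983, 0.185, 0.0], [0.0, 0.0, -1.0]]
wrist_force: [0.7, -0.8, 0.1]
gripper_width: 0.412
gripper_force: 0.0
turn units [ 0.   -0.   -0.01] shift before turn (tool now) [-0.0006 -0.0033  0.045 ] | after turn [-0.0006 -0.0033  0.045 ]
```

View pics/t2.png

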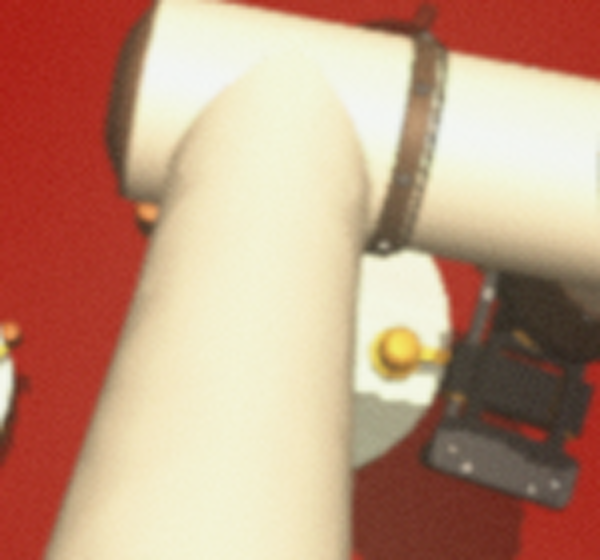

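The lever bar at (430,355) runs in between the fingers, so the straddle on R is right.

```bash
python3 -m handwheel '[[[0,0,0,0,-0.003,0.016,0.036],[0,0,0,0,0,0.016,0.036],[0,0,0,0,0,0.013,0.036],[0,0,0,0,0.004,0,0.036],[0,0,0,0,0.004,0,0.036],[0,0,0,0,0.001,0,0.036],[0,0,0,0,0,0,0.036]]]' && python3 -m handwheel '[[[0,0,0.57,-0.0003,0.003,0,0.036],[0,0,0.57,-0.0003,0.003,0,0.036],[0,0,0.57,-0.0003,0.003,0,0.036],[0,0,0.57,-0.0003,0.003,0,0.036],[0,0,0.57,-0.0003,0.003,0,0.036],[0,0,0,0,0,0,0.036],[0,0,0,0,0,0,0.036]]]'
```

```text
time_s: 24.2
tcp_pos: [0.5383, -0.1921, 0.1234]
ee_rot: [[-0.185, -0.983, 0.007], [-0.983, 0.185, -0.001], [-0.0, -0.007, -1.0]]
wrist_force: [5.1, -1.0, -4.4]
gripper_width: 0.416
gripper_force: 2.8
time_s: 24.9
tcp_pos: [0.5254, -0.1861, 0.1236]
ee_rot: [[-0.465, -0.885, 0.009], [-0.885, 0.466, -0.001], [-0.003, -0.008, -1.0]]
wrist_force: [6.1, -1.4, -4.9]
gripper_width: 0.413
gripper_force: 3.3
```

```bash
python3 -m handwheel '[[[0,0,0.57,-0.0005,0.003,0,0.036],[0,0,0.57,-0.0005,0.003,0,0.036],[0,0,0,0,0,0,0.036],[0,0,0,0,0,0,0.036]]]'
```

```text
time_s: 25.3
tcp_pos: [0.5207, -0.1825, 0.1236]
ee_rot: [[-0.568, -0.823, 0.009], [-0.823, 0.568, -0.001], [-0.004, -0.008, -1.0]]
wrist_force: [7.0, -2.5, -6.2]
gripper_width: 0.412
gripper_force: 3.5
```

```bash
python3 -m handwheel '[[[0,0,0.38,-0.0003,0.002,0,0.036],[0,0,0,0,0,0,0.036],[0,0,0,0,0,0,0.036]]]'
```

```text
time_s: 25.6
tcp_pos: [0.5194, -0.1812, 0.1236]
ee_rot: [[-0.6, -0.8, 0.009], [-0.8, 0.6, -0.002], [-0.004, -0.008, -1.0]]
wrist_force: [6.6, -1.8, -5.4]
gripper_width: 0.417
gripper_force: 3.7
```

```bash
python3 -m handwheel '[[[0,0,0.28,-0.0003,0.0015,0,0.036],[0,0,0,0,0,0,0.036],[0,0,0,0,0,0,0.036]]]'
```

```text
time_s: 25.9
tcp_pos: [0.5184, -0.1802, 0.1237]
ee_rot: [[-0.623, -0.782, 0.009], [-0.782, 0.623, -0.002], [-0.004, -0.008, -1.0]]
wrist_force: [6.4, -4.3, -6.5]
gripper_width: 0.414
gripper_force: 3.8
```

```bash
python3 -m handwheel '[[[0,0,0.28,-0.0003,0.0015,0,0.036],[0,0,0,0,0,0,0.036],[0,0,0,0,0,0,0.036]]]'
```

```text
time_s: 26.2
tcp_pos: [0.5173, -0.1791, 0.1237]
ee_rot: [[-0.646, -0.763, 0.009], [-0.764, 0.646, -0.002], [-0.004, -0.008, -1.0]]
wrist_force: [8.0, -3.9, -5.4]
gripper_width: 0.414
gripper_force: 3.9
```

```bash
python3 -m handwheel '[[[0,0,0.2,-0.0003,0.001,0,0.036],[0,0,0,0,0,0,0.036],[0,0,0,0,0,0,0.036]]]'
```

```text
time_s: 26.5
tcp_pos: [0.5167, -0.1784, 0.1236]
ee_rot: [[-0.662, -0.75, 0.009], [-0.75, 0.662, -0.002], [-0.004, -0.008, -1.0]]
wrist_force: [7.4, -4.4, -4.3]
gripper_width: 0.418
gripper_force: 4.0
```

```bash
python3 -m handwheel '[[[0,0,0.28,-0.0003,0.0015,0,0.036],[0,0,0,0,0,0,0.036],[0,0,0,0,0,0,0.036]]]'
```

```text
time_s: 26.8
tcp_pos: [0.516, -0.1773, 0.1237]
ee_rot: [[-0.683, -0.73, 0.009], [-0.73, 0.683, -0.002], [-0.005, -0.008, -1.0]]
wrist_force: [7.4, -4.0, -6.1]
gripper_width: 0.415
gripper_force: 4.5
```

```bash
python3 -m handwheel '[[[0,0,0.2,-0.0003,0.001,0,0.036],[0,0,0,0,0,0,0.036],[0,0,0,0,0,0,0.036]]]'
```

```text
time_s: 27.1
tcp_pos: [0.5159, -0.1767, 0.1238]
ee_rot: [[-0.698, -0.716, 0.01], [-0.716, 0.698, -0.003], [-0.005, -0.009, -1.0]]
wrist_force: [9.1, -6.6, -6.1]
gripper_width: 0.411
gripper_force: 5.2
```

```bash
python3 -m handwheel '[[[0,0,0.15,-0.0003,0.0012,0,0.036],[0,0,0,0,0,0,0.036],[0,0,0,0,0,0,0.036]]]' && python3 -m handwheel '[[[0,0,0,0,-0.004,0,0.036],[0,0,0,0,-0.005,0,0.036],[0,0,0,0,0,-0.022,0.036],[0,0,0,0,0,-0.022,0.036],[0,0,0,0,0,0,0.036]]]' && python3 -c "
from h import *
goto(.6795,-.1107,.167,60.5)"
```

```text
time_s: 27.4
tcp_pos: [0.5156, -0.1761, 0.1238]
ee_rot: [[-0.709, -0.705, 0.011], [-0.705, 0.709, -0.003], [-0.005, -0.01, -1.0]]
wrist_force: [9.6, -7.8, -7.4]
gripper_width: 0.415
gripper_force: 6.1
time_s: 27.9
tcp_pos: [0.5189, -0.1812, 0.1698]
ee_rot: [[-0.71, -0.704, 0.006], [-0.704, 0.71, -0.001], [-0.003, -0.005, -1.0]]
wrist_force: [0.7, -0.5, -0.5]
gripper_width: 0.414
gripper_force: 0.0
turn units [-0.02  0.06 12.38] shift before turn (tool now) [-0.1636 -0.0631  0.0037] | after turn [-0.105   0.1404  0.0028]
```

```bash
python3 -m handwheel '[[[0,0,0,-0.041,-0.016,0,0.036],[0,0,0,-0.041,-0.016,0,0.036],[0,0,0,-0.041,-0.016,0,0.036],[0,0,0,-0.041,-0.015,0,0.036],[0,0,1.4,0,0,0,0.036],[0,0,1.4,0,0,0,0.036],[0,0,1.4,0,0,0,0.036],[0,0,1.4,0,0,0,0.036],[0,0,1.4,0,0,0,0.036],[0,0,1.4,0,0,0,0.036],[0,0,1.4,0,0,0,0.036],[0,0,1.4,0,0,0,0.036]]]' && python3 -m handwheel '[[[0,0,1.18,0,0,0,0.036],[0,0,0,0,0,0,0.036]]]' && python3 -c "
from h import *
goto(.6793,-.1108,.1215,60.5)
im=cams.capture('side');cv2.imwrite('pics/s3.png',cv2.resize(im[110:240,240:400,::-1],None,fx=4,fy=4,interpolation=2))"
```

```text
time_s: 29.1
tcp_pos: [0.6773, -0.1099, 0.1656]
ee_rot: [[-0.922, 0.388, -0.002], [0.388, 0.922, 0.0], [0.002, -0.0, -1.0]]
wrist_force: [-0.3, -0.3, 0.3]
gripper_width: 0.411
gripper_force: 0.0
time_s: 29.3
tcp_pos: [0.6774, -0.1099, 0.1656]
ee_rot: [[-0.87, 0.493, -0.002], [0.493, 0.87, 0.0], [0.002, -0.001, -1.0]]
wrist_force: [-0.5, 0.7, -0.2]
gripper_width: 0.416
gripper_force: 0.0
turn units [-0.01 -0.02 -0.  ] shift before turn (tool now) [-0.0021  0.0002  0.0441] | after turn [-0.0021  0.0001  0.0441]
```

View pics/s3.png

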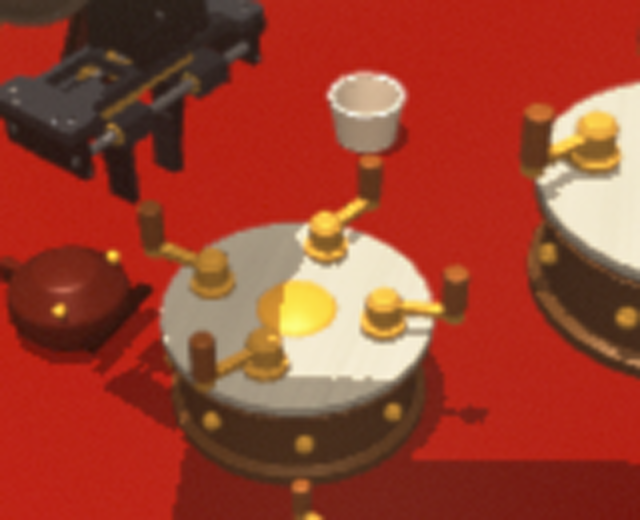

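Both levers L and R have been swung right round. The fingertips at (120,190) and (170,165) will come down on either side of knob U at (150,225), so I'm descending.

```bash
python3 -m handwheel '[[[0,0,0,0,0,0.016,0.036],[0,0,0,0,0,0.016,0.036],[0,0,0,0,0,0.012,0.036],[0,0,0,0,-0.004,0,0.036],[0,0,0,0,-0.004,0,0.036],[0,0,0,0,-0.001,0,0.036],[0,0,0,0,0,0,0.036]]]' && python3 -m handwheel '[[[0,0,0.57,0.0005,-0.003,0,0.036],[0,0,0.57,0.0005,-0.003,0,0.036],[0,0,0.57,0.0005,-0.003,0,0.036],[0,0,0.57,0.0005,-0.003,0,0.036],[0,0,0.57,0.0005,-0.003,0,0.036],[0,0,0,0,0,0,0.036],[0,0,0,0,0,0,0.036]]]'
```

```text
time_s: 30.05
tcp_pos: [0.6744, -0.1167, 0.1221]
ee_rot: [[-0.87, 0.492, 0.002], [0.492, 0.87, 0.002], [-0.001, 0.003, -1.0]]
wrist_force: [1.9, 3.6, -4.4]
gripper_width: 0.418
gripper_force: 2.4
time_s: 30.75
tcp_pos: [0.6652, -0.1267, 0.1222]
ee_rot: [[-0.687, 0.726, 0.006], [0.726, 0.687, 0.002], [-0.002, 0.006, -1.0]]
wrist_force: [5.5, 5.5, -5.5]
gripper_width: 0.416
gripper_force: 3.6
```

```bash
python3 -m handwheel '[[[0,0,0.57,0.0007,-0.003,0,0.036],[0,0,0.38,0.0007,-0.002,0,0.036],[0,0,0,0,0,0,0.036],[0,0,0,0,0,0,0.036]]]'
```

```text
time_s: 31.15
tcp_pos: [0.6615, -0.1292, 0.1225]
ee_rot: [[-0.612, 0.791, 0.008], [0.791, 0.612, 0.002], [-0.003, 0.007, -1.0]]
wrist_force: [6.2, 4.6, -6.5]
gripper_width: 0.419
gripper_force: 4.1
```

```bash
python3 -m handwheel '[[[0,0,0.38,0.0005,-0.002,0,0.036],[0,0,0,0,0,0,0.036],[0,0,0,0,0,0,0.036]]]'
```

```text
time_s: 31.45
tcp_pos: [0.66, -0.1301, 0.1225]
ee_rot: [[-0.58, 0.814, 0.009], [0.815, 0.58, 0.002], [-0.004, 0.008, -1.0]]
wrist_force: [6.5, 4.8, -6.3]
gripper_width: 0.411
gripper_force: 4.3
```

```bash
python3 -m handwheel '[[[0,0,0.28,0.0005,-0.0015,0,0.036],[0,0,0,0,0,0,0.036],[0,0,0,0,0,0,0.036]]]'
```

```text
time_s: 31.75
tcp_pos: [0.6588, -0.1307, 0.1227]
ee_rot: [[-0.556, 0.831, 0.01], [0.831, 0.556, 0.001], [-0.004, 0.009, -1.0]]
wrist_force: [8.0, 3.5, -7.7]
gripper_width: 0.417
gripper_force: 4.4
```

```bash
python3 -m handwheel '[[[0,0,0.28,0.0002,-0.0015,0,0.036],[0,0,0,0,0,0,0.036],[0,0,0,0,0,0,0.036]]]'
```

```text
time_s: 32.05
tcp_pos: [0.6576, -0.1314, 0.1227]
ee_rot: [[-0.531, 0.847, 0.01], [0.847, 0.531, 0.001], [-0.004, 0.009, -1.0]]
wrist_force: [8.5, 4.6, -7.4]
gripper_width: 0.412
gripper_force: 4.5
```

```bash
python3 -m handwheel '[[[0,0,0.2,0.0002,-0.001,0,0.036],[0,0,0,0,0,0,0.036],[0,0,0,0,0,0,0.036]]]'
```

```text
time_s: 32.35
tcp_pos: [0.6568, -0.1319, 0.1228]
ee_rot: [[-0.514, 0.858, 0.01], [0.858, 0.514, 0.001], [-0.004, 0.009, -1.0]]
wrist_force: [8.9, 3.8, -6.9]
gripper_width: 0.412
gripper_force: 4.6
```

```bash
python3 -m handwheel '[[[0,0,0.28,0.0002,-0.0015,0,0.036],[0,0,0,0,0,0,0.036],[0,0,0,0,0,0,0.036]]]'
```

```text
time_s: 32.65
tcp_pos: [0.6555, -0.1326, 0.1228]
ee_rot: [[-0.488, 0.873, 0.011], [0.873, 0.488, 0.001], [-0.004, 0.01, -1.0]]
wrist_force: [8.2, 3.5, -7.3]
gripper_width: 0.41
gripper_force: 4.6
```

```bash
python3 -m handwheel '[[[0,0,0.2,0.0002,-0.001,0,0.036],[0,0,0,0,0,0,0.036],[0,0,0,0,0,0,0.036]]]'
```

```text
time_s: 32.95
tcp_pos: [0.6547, -0.1329, 0.1228]
ee_rot: [[-0.47, 0.883, 0.011], [0.883, 0.47, 0.001], [-0.004, 0.01, -1.0]]
wrist_force: [8.9, 2.8, -7.8]
gripper_width: 0.417
gripper_force: 4.7
```

```bash
python3 -m handwheel '[[[0,0,0.28,0.0002,-0.0015,0,0.036],[0,0,0,0,0,0,0.036],[0,0,0,0,0,0,0.036]]]'
```

```text
time_s: 33.25
tcp_pos: [0.6534, -0.1336, 0.1229]
ee_rot: [[-0.444, 0.896, 0.011], [0.896, 0.444, 0.001], [-0.004, 0.01, -1.0]]
wrist_force: [9.6, 2.9, -7.3]
gripper_width: 0.414
gripper_force: 4.7
```

```bash
python3 -m handwheel '[[[0,0,0.2,0.0002,-0.001,0,0.036],[0,0,0,0,0,0,0.036],[0,0,0,0,0,0,0.036]]]'
```

```text
time_s: 33.55
tcp_pos: [0.6528, -0.1337, 0.1229]
ee_rot: [[-0.425, 0.905, 0.012], [0.905, 0.425, 0.001], [-0.004, 0.011, -1.0]]
wrist_force: [10.3, 3.4, -8.3]
gripper_width: 0.416
gripper_force: 5.2
```

```bash
python3 -m handwheel '[[[0,0,0.15,0.0002,-0.0012,0,0.036],[0,0,0,0,0,0,0.036],[0,0,0,0,0,0,0.036]]]'
```

```text
time_s: 33.85
tcp_pos: [0.6523, -0.1337, 0.123]
ee_rot: [[-0.411, 0.912, 0.013], [0.912, 0.411, 0.001], [-0.004, 0.013, -1.0]]
wrist_force: [12.2, 3.6, -7.5]
gripper_width: 0.417
gripper_force: 5.9
```

```bash
python3 -m handwheel '[[[0,0,0,0,0.004,0,0.036],[0,0,0,0,0.005,0,0.036],[0,0,0,0,0,-0.022,0.036],[0,0,0,0,0,-0.022,0.036],[0,0,0,0,0,0,0.036]]]' && python3 -c "
from h import *
goto(.4465,-.064,.167,89.5)"
```

```text
time_s: 34.35
tcp_pos: [0.6569, -0.1322, 0.171]
ee_rot: [[-0.41, 0.912, 0.008], [0.912, 0.41, -0.002], [-0.005, 0.006, -1.0]]
wrist_force: [0.3, 0.1, 0.3]
gripper_width: 0.412
gripper_force: 0.0
turn units [  0.03   0.07 -10.88] shift before turn (tool now) [ 0.1486 -0.1639  0.0023] | after turn [0.211  0.0664 0.004 ]
```

```bash
python3 -m handwheel '[[[0,0,0,0.0297,-0.0328,0,0.036],[0,0,0,0.0297,-0.0328,0,0.036],[0,0,0,0.0297,-0.0328,0,0.036],[0,0,0,0.0297,-0.0328,0,0.036],[0,0,0,0.0297,-0.0328,0,0.036],[0,0,-1.4,0,0,0,0.036],[0,0,-1.4,0,0,0,0.036],[0,0,-1.4,0,0,0,0.036],[0,0,-1.4,0,0,0,0.036],[0,0,-1.4,0,0,0,0.036],[0,0,-1.4,0,0,0,0.036],[0,0,-1.4,0,0,0,0.036]]]' && python3 -m handwheel '[[[0,0,-1.08,0,0,0,0.036],[0,0,0,0,0,0,0.036]]]' && python3 -c "
from h import *
goto(.4465,-.064,.1215,89.5)"
```

```text
time_s: 35.55
tcp_pos: [0.4439, -0.0635, 0.1662]
ee_rot: [[-0.993, 0.116, -0.0], [0.116, 0.993, -0.0], [0.0, -0.0, -1.0]]
wrist_force: [0.7, -0.6, -0.3]
gripper_width: 0.415
gripper_force: 0.0
time_s: 35.75
tcp_pos: [0.444, -0.0635, 0.1662]
ee_rot: [[-1.0, 0.01, -0.0], [0.01, 1.0, -0.0], [0.0, -0.0, -1.0]]
wrist_force: [-0.9, 0.2, 0.2]
gripper_width: 0.412
gripper_force: 0.0
turn units [-0.   -0.   -0.01] shift before turn (tool now) [-0.0025 -0.0005  0.0447] | after turn [-0.0025 -0.0005  0.0447]
```

```bash
python3 -m handwheel '[[[0,0,0,-0.0025,0,0.016,0.036],[0,0,0,0,0,0.016,0.036],[0,0,0,0,0,0.0125,0.036],[0,0,0,0,0.004,0,0.036],[0,0,0,0,0.004,0,0.036],[0,0,0,0,0.001,0,0.036],[0,0,0,0,0,0,0.036]]]' && python3 -m handwheel '[[[0,0,0.57,-0.0005,0.003,0,0.036],[0,0,0.57,-0.0005,0.003,0,0.036],[0,0,0.57,-0.0005,0.003,0,0.036],[0,0,0.57,-0.0005,0.003,0,0.036],[0,0,0.57,-0.0005,0.003,0,0.036],[0,0,0,0,0,0,0.036],[0,0,0,0,0,0,0.036]]]'
```

```text
time_s: 36.45
tcp_pos: [0.4455, -0.055, 0.1213]
ee_rot: [[-1.0, 0.01, -0.003], [0.01, 1.0, -0.002], [0.003, -0.002, -1.0]]
wrist_force: [-0.9, -6.6, -6.2]
gripper_width: 0.413
gripper_force: 3.3
time_s: 37.15
tcp_pos: [0.4505, -0.0407, 0.1217]
ee_rot: [[-0.953, 0.304, -0.002], [0.304, 0.953, -0.002], [0.001, -0.003, -1.0]]
wrist_force: [0.1, -6.7, -3.5]
gripper_width: 0.416
gripper_force: 3.4
```

```bash
python3 -m handwheel '[[[0,0,0.57,-0.0005,0.003,0,0.036],[0,0,0.57,-0.0005,0.003,0,0.036],[0,0,0,0,0,0,0.036],[0,0,0,0,0,0,0.036]]]'
```

```text
time_s: 37.55
tcp_pos: [0.4534, -0.0356, 0.1218]
ee_rot: [[-0.91, 0.415, -0.002], [0.415, 0.91, -0.003], [0.001, -0.003, -1.0]]
wrist_force: [0.9, -8.3, -3.7]
gripper_width: 0.414
gripper_force: 3.4
```

```bash
python3 -m handwheel '[[[0,0,0.38,-0.0003,0.002,0,0.036],[0,0,0,0,0,0,0.036],[0,0,0,0,0,0,0.036]]]'
```

```text
time_s: 37.85
tcp_pos: [0.4545, -0.034, 0.1218]
ee_rot: [[-0.893, 0.451, -0.002], [0.451, 0.893, -0.003], [0.001, -0.003, -1.0]]
wrist_force: [0.8, -8.8, -3.0]
gripper_width: 0.414
gripper_force: 3.6
```

```bash
python3 -m handwheel '[[[0,0,0.28,-0.0003,0.0015,0,0.036],[0,0,0,0,0,0,0.036],[0,0,0,0,0,0,0.036]]]'
```

```text
time_s: 38.15
tcp_pos: [0.4553, -0.0329, 0.1218]
ee_rot: [[-0.879, 0.477, -0.002], [0.477, 0.879, -0.003], [0.001, -0.004, -1.0]]
wrist_force: [0.4, -8.6, -2.6]
gripper_width: 0.415
gripper_force: 3.6
```

```bash
python3 -m handwheel '[[[0,0,0.2,-0.0003,0.001,0,0.036],[0,0,0,0,0,0,0.036],[0,0,0,0,0,0,0.036]]]'
```

```text
time_s: 38.45
tcp_pos: [0.4559, -0.0323, 0.1218]
ee_rot: [[-0.869, 0.495, -0.003], [0.495, 0.869, -0.003], [0.001, -0.004, -1.0]]
wrist_force: [-0.1, -8.4, -3.3]
gripper_width: 0.413
gripper_force: 3.8
```

```bash
python3 -m handwheel '[[[0,0,0.28,-0.0003,0.0015,0,0.036],[0,0,0,0,0,0,0.036],[0,0,0,0,0,0,0.036]]]'
```

```text
time_s: 38.75
tcp_pos: [0.4566, -0.0317, 0.1217]
ee_rot: [[-0.854, 0.52, -0.004], [0.52, 0.854, -0.004], [0.001, -0.005, -1.0]]
wrist_force: [1.0, -10.6, -2.9]
gripper_width: 0.418
gripper_force: 4.7
```

```bash
python3 -m handwheel '[[[0,0,0.2,-0.0003,0.001,0,0.036],[0,0,0,0,0,0,0.036],[0,0,0,0,0,0,0.036]]]'
```

```text
time_s: 39.05
tcp_pos: [0.457, -0.0313, 0.1217]
ee_rot: [[-0.843, 0.538, -0.004], [0.538, 0.843, -0.005], [0.001, -0.006, -1.0]]
wrist_force: [0.1, -12.4, -3.7]
gripper_width: 0.41
gripper_force: 5.2
```

One more small push, then back off, lift clear and look.

```bash
python3 -m handwheel '[[[0,0,0.15,0,0.001,0,0.036],[0,0,0,0,0,0,0.036],[0,0,0,0,0,0,0.036]]]' && python3 -m handwheel '[[[0,0,0,0,-0.004,0,0.036],[0,0,0,0,-0.005,0,0.036],[0,0,0,0,0,-0.022,0.036],[0,0,0,0,0,-0.03,0.036],[0,0,0,0,0,-0.04,0.036],[0,0,0,0,0,-0.04,0.036],[0,0,0,0,0,-0.03,0.036],[0,0,0,0,0,0,0.036],[0,0,0,0,0,0,0.036]]]' && python3 -c "
from h import *
im=cams.capture('side');cv2.imwrite('pics/s4.png',im[:,:,::-1])"
```

```text
time_s: 39.35
tcp_pos: [0.4574, -0.0309, 0.1216]
ee_rot: [[-0.835, 0.551, -0.005], [0.551, 0.835, -0.005], [0.001, -0.007, -1.0]]
wrist_force: [-0.3, -12.7, -3.9]
gripper_width: 0.416
gripper_force: 5.9
time_s: 40.25
tcp_pos: [0.4546, -0.0349, 0.2847]
ee_rot: [[-0.835, 0.551, 0.003], [0.551, 0.835, 0.002], [-0.002, 0.003, -1.0]]
wrist_force: [-0.0, 0.3, 0.1]
gripper_width: 0.416
gripper_force: 0.0
```

View pics/s4.png

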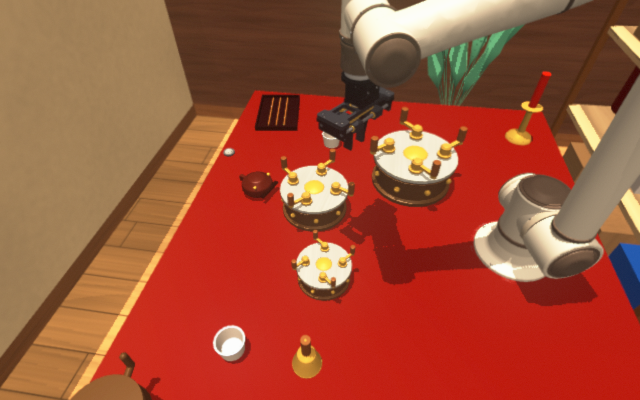

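The four levers, with knobs at about (284,162), (333,155), (351,188) and (291,200), are all swung round. The fish (257,183), cups (331,138) and (230,343), and bell (307,358) are where they were.

```bash
python3 -c "
from station import r
print(r.finish_job())"
```

```text
the job is handed in; nothing more can be done
None
```

I clamped all four lever nuts down crisscross in two passes, bringing each to its stop at roughly 13–15 N (limit 25 N) with the bell, cups and fish block unmoved, and handed the job in at about 40 s; no verdict came back.

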